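# Register a relay board in the corner of its test fixture

### The arm

A 6-joint arm with a two-finger parallel gripper is mounted at the origin on the work surface. World frame = base frame: x ahead of the robot, y to its left, z up, the work surface at z = 0. Lengths are in m, angles in rad, forces in N, time in s.
With the tool pointing down it reaches from about 0.275 to 0.975 m from the base axis. Payload 8.4 kg.
Tool frame: the origin (TCP) lies midway between the tips of the shut fingers; the grasp point (between the pads) lies 19 mm behind it; z points along the fingers, x is the direction in which the jaws open and shut, and the axes are right-handed (so a half turn about z gives the same grasp; the last joint's range is limited). The gripper opens to 92 mm and grips with 3 to 60 N. Pads are 20 mm wide; open, the fingers measure 128 mm over their backs; the gripper's body (75 mm by 189 mm) begins 69 mm behind the grasp point.
Start: joints at [1.227, 0.353, 1.633, -0, 1.155, -0.002], TCP at [0.209, 0.589, 0.175] pointing down, gripper open.
Joint ranges: [-2.63, 2.63], [-0.92, 2.1], [0.06, 2.66], [-1.3, 4.44], [0, 2.69], [-3.02, 3.02]. Speed limits (rad/s): [2.22, 2.22, 2.79, 3.14, 3.14, 3.14].

### API

Orientations are given as a 3x3 rotation matrix whose columns are the frame's x, y, z axes.
In Python, from station import * gives the robot as it stands.
- The arm moves only by the shell command python3 -m creep 'ROWS' [FORCE]. ROWS is text: rows parted by semicolons, each of 7 numbers parted by spaces: the turn, a rotation vector about the tool's x, y, z in degrees, then the shift along the tool's x, y, z in cm, then the opening, from 0 (shut) to 1 (fully open). In form: wx wy wz dx dy dz fingers; .... A call has 1 to 20 rows; each row shifts and turns the commanded pose from where the row before left it, along the tool's axes as they then stand; what a row does not reach is not made up. A row lasts 1/10 s, in which the tool goes at most 50 mm and 8.59 degrees, less where a joint would pass 70% of its speed; a pose out of reach is approached as far as the arm can. A call is refused whole if a number of a shift passes 5 or a number of a turn 8.59, either way. A call with a gripper value outside its range is refused whole. The fingers move at their own pace and stop on an object; FORCE is the grip in N (left out, the last holds). Time passes only in rows, so rows that do not move let the fingers close. It gives the time, the measured TCP pose, the force and the opening at its end, in the units of the state.
- state(): the state, without advancing time (a new reading comes with each control period).
- camera(name): name is "scene" or "top" or "wrist"; returns a dict with "color" (420x560x3 uint8, blue, green, red), "fx", "fy", "cx", "cy" (pixels), "dist" ([k1, k2, p1, p2, k3] as OpenCV has them; the pictures are not rectified), "extrinsics" (4x4, takes a point from camera to world coordinates); the wrist camera has in their place "T_tool_cam" (4x4, takes a point from camera to tool coordinates, whose origin is the TCP and whose axes are the tool frame's). Camera axes: x right, y down, z forward; pixel columns grow to the right and rows downward; lengths in m; the calibration is good to about 2 mm. A picture is of the moment at which its call begins: read the wrist's pose just before it. There is no depth.
- finish_job(): hands the job in, once; it reports no verdict.
Trained networks look in the newest picture that a camera, given by its name, has taken for a name from the list of things; names that differ only in an ending like _2 or _b are one class to them, and where a whole thing is asked for, a point or a joint stands for the part that bears it (a point fixed in the world has none). Each returns a list of dicts, best first, with "score" (0 to 1); they miss things now and then, are a little off and sometimes report something else, mostly with a low value. They report only what shows in the picture. A call takes as long as a camera call. They do not tell look-alikes from the thing itself.
- find_in(camera, target): "xyz" ([x, y, z] in m, in world coordinates, good to about 4 mm: the middle of the surface that is visible of it).
- mark_of(camera, target): "xyz" ([x, y, z] in m, in world coordinates, good to about 4 mm: a listed point, or the origin of a listed thing).
The state is a dict: "time": time; "qpos": joint angles; "joint_vel": joint speeds; "effort": joint torques, N m; "eef_pos": TCP position; "tcp_rot": TCP orientation; "force": force on the tool from outside, world axes, zero at the start; "torque": the same for the moment, N m; "opening": finger opening in m.
Only numpy, scipy, OpenCV 4.12 (cv2) and the standard library are available. Lean on these libraries where they do the work, as an engineer would, in place of code of your own. Each camera call takes 0.05 s, during which the arm holds its last target.

### The job

Lift the relay board (the one with the tall black relay) out of the bin, lay it flat on the aluminium fixture with its brass-marked corner towards the corner of the two yellow stops, and press it gently into that corner until its edges lie flush against both stops and both springs give by a millimetre or more. Finish while still holding it pressed against both stops: do not let go or ease off. Leave the other board in the bin and everything else on the bench where it is.

Things in the scene. Friction and masses are not known exactly. Their poses are not given: they have to be found in the camera images.
- board: relay board, 84 (x) x 76 (y) x 8 mm: green board in a black carrier, about 0.11-0.22 kg. Amid its top a black relay block, 36 (x) x 24 (y) mm, to 40 mm above the underside: grip across its 24 mm (y); beside it in y only the 8 mm board. Blue terminals (18 mm high) along the +x edge, white connector (17 mm high) along -x. Brass disc at the +x,+y corner. Origin: centre of underside, z up
- relay (a point): point on the board's relay block to grip, in its middle, 32 mm above the board's underside (8 mm below the relay's top); axes as the board's
- key (a point): the brass-marked (+x,+y) corner of the relay board, at underside level, 42 mm in x and 38 mm in y from the board's origin
- bin: grey open bin fixed to the table, outside 250 (x) x 180 (y) x 45 mm high, walls and floor 5 mm. The relay board lies in one half (+x or -x) of it, the red heat sink board in the other. Origin: centre of its underside
- fixture: fixed aluminium plate 180 (x) x 170 (y) x 10 mm; yaw varies. Two yellow sprung stop bars at right angles form its +x,+y corner; black housings (24 mm above the table) behind them. Origin: centre of underside. Seated, the relay board's axes are parallel to the fixture's, its centre at x = 8, y = 7 mm in the fixture's frame (springs not yet pushed in)
- corner (a point): on the fixture's top face, the corner where the resting inner faces of the two stop bars would meet: 50 mm in x and 45 mm in y from the fixture's origin
- stop_far: yellow stop bar on the fixture's +x side, 75 mm long in y, 0.5 to 10.5 mm above the plate; inner face looks to the fixture's -x, origin on that face at plate level. Sprung: pushed to the fixture's +x it gives way 1 mm for every 2 N, to a dead stop after 5 mm (10 N)
- stop_left: yellow stop bar on the fixture's +y side, 85 mm long in x, the same height; its inner face looks to the fixture's -y, origin on that face at plate level. Sprung in the same way towards the fixture's +y: 1 mm for every 2 N, dead stop after 5 mm
- heatsink_board: small red board, 56 x 60 x 20 mm, with a finned aluminium heat sink; lies in the other half of the bin and stays there. Origin: centre of its underside
- io_board_a: bystander: green board 75 x 55 x 21 mm lying on the mat. Origin: centre of its underside
- io_board_b: bystander: a second such green board on the mat. Origin: centre of its underside
- multimeter: bystander: grey hand-held meter lying flat, 150 x 78 x 41 mm. Origin: centre of its underside
- screwdriver: bystander: screwdriver about 170 mm long lying on the mat, long axis x. Origin: its underside
- solder_reel: bystander: metal reel standing on its flat end, 60 mm across, 44 mm high. Origin: centre of its underside
- flux_jar: bystander: small amber jar, 48 mm across, 50 mm high. Origin: centre of its underside
Not all that is in view belongs to the job. Leave any purple look-alike of the board alone. Several things have the shape of the fixture; the one meant has the colours described above.

How it is judged:
By the outcome, as a careful person would: the job done as asked, in the order asked, and still so for the second after the job is handed in, while the arm keeps its last pose, push and grip.
It also fails if it takes over 45 s, if anything falls off the work surface, if the arm or the gripper's body presses on something with over 40 N, if the wrist force passes 120 N, or if a joint passes its speed limit or range.

## Working session

There is one attempt and no reset: what is moved stays moved. The work goes in short steps, Python scripts to look and compute and a shell command to move; the robot and the scene stay as the last step left them, time stands still between calls to the robot, and variables do not carry over. Pictures are saved under pics/ and viewed, and the job is handed in when it is done.

```bash
ls; mkdir -p pics; python3 - <<'E'
from station import *
import cv2
s=state(); print({k:(v if not hasattr(v,'round') else v) for k,v in s.items()})
for c in("scene","top","wrist"):
    d=camera(c); cv2.imwrite(f"pics/{c}0.png",d["color"])
    for t in ("board","relay","key","bin","fixture","corner","stop_far","stop_left","heatsink_board"):
        print(c,t,[(round(r["score"],2),[round(float(v),3) for v in r["xyz"]]) for r in mark_of(c,t)][:4])
print(state()["time"])
E
```

```text
pics
{'time': 0.0, 'qpos': array([ 1.22660018e+00,  3.53604900e-01,  1.63411637e+00,  4.83984982e-06,
        1.15517378e+00, -2.40723098e-03]), 'joint_vel': array([-0.00094276,  0.00039653,  0.00139482,  0.00027526,  0.00058549,
       -0.00041466]), 'effort': array([-4.36069549e-04, -5.93832529e+01, -3.34215152e+01,  6.97531155e-02,
        2.35200499e-02, -8.71177963e-05]), 'eef_pos': array([0.20930787, 0.58835067, 0.17429833]), 'tcp_rot': array([[ 3.35174624e-01,  9.42155918e-01, -4.43648756e-04],
       [ 9.42155123e-01, -3.35174917e-01, -1.22451255e-03],
       [-1.30238168e-03, -7.56041349e-06, -9.99999152e-01]]), 'force': array([ 0.4280766 ,  0.30751201, -0.55298811]), 'torque': array([ 0.02945868,  0.00417522, -0.0005212 ]), 'opening': 0.0922264608873509}
scene board [(0.93, [0.297, -0.176, -0.002]), (0.62, [0.484, -0.198, 0.003]), (0.41, [0.558, 0.442, -0.0]), (0.31, [0.594, -0.165, 0.002])]
scene relay [(0.86, [0.298, -0.179, 0.03]), (0.81, [0.489, -0.2, 0.037]), (0.22, [0.596, -0.167, 0.006])]
scene key [(0.74, [0.508, -0.148, 0.006]), (0.72, [0.348, -0.152, -0.004])]
sce
[... 721 characters left out ...]
-0.196, 0.035])]
top key [(0.87, [0.508, -0.147, 0.005]), (0.83, [0.346, -0.155, 0.003])]
top bin [(0.8, [0.537, -0.184, -0.001])]
top fixture [(0.87, [0.558, 0.233, 0.001]), (0.57, [0.29, 0.205, -0.001])]
top corner [(0.92, [0.599, 0.283, 0.012]), (0.75, [0.327, 0.265, 0.012])]
top stop_far [(0.64, [0.611, 0.242, 0.009]), (0.53, [0.343, 0.221, 0.012])]
top stop_left [(0.53, [0.551, 0.275, 0.013]), (0.48, [0.285, 0.255, 0.01])]
top heatsink_board [(0.78, [0.595, -0.166, 0.006]), (0.6, [0.487, -0.201, 0.006]), (0.22, [0.593, -0.456, 0.001])]
wrist board []
wrist relay []
wrist key []
wrist bin []
wrist fixture []
wrist corner []
wrist stop_far []
wrist stop_left []
wrist heatsink_board []
1.5
```

View pics/scene0.png

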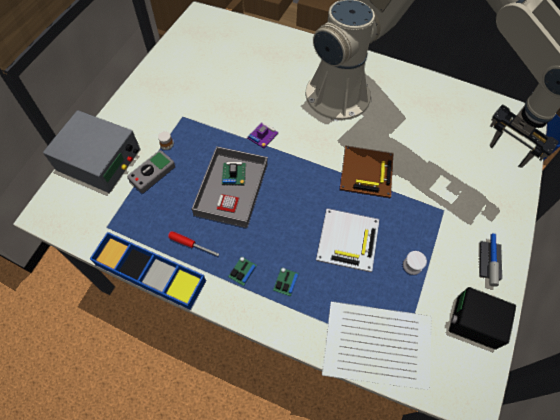

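View pics/top0.png

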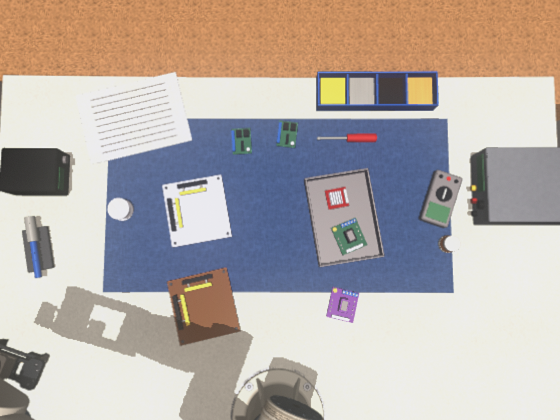

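View pics/wrist0.png

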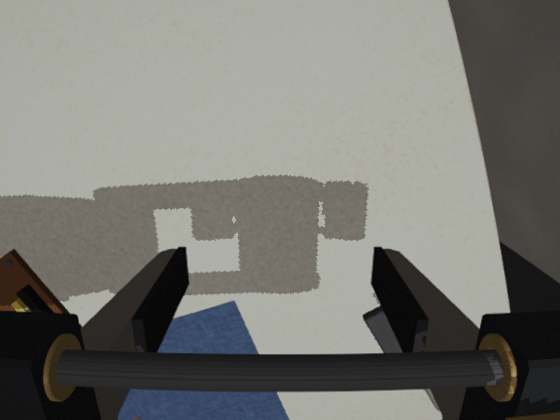

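```bash
cat > h.py <<'E'
from station import *
import numpy as np, cv2
from scipy.spatial.transform import Rotation as Rn
np.set_printoptions(precision=4,suppress=True)
def K(d): return np.array([[d["fx"],0,d["cx"]],[0,d["fy"],d["cy"]],[0,0,1]])
def ext(d,s=None):
    if "extrinsics" in d: return np.array(d["extrinsics"])
    T=np.eye(4);T[:3,:3]=s["tcp_rot"];T[:3,3]=s["eef_pos"]; return T@np.array(d["T_tool_cam"])
def proj(P,d,E):
    W=np.linalg.inv(E); r,_=cv2.Rodrigues(W[:3,:3])
    return cv2.projectPoints(np.asarray(P,float).reshape(-1,1,3),r,W[:3,3],K(d),np.array(d["dist"]))[0].reshape(-1,2)
def unproj(uv,z,d,E):
    n=cv2.undistortPoints(np.asarray(uv,float).reshape(-1,1,2),K(d),np.array(d["dist"])).reshape(-1,2)
    r=np.c_[n,np.ones(len(n))]@E[:3,:3].T; o=E[:3,3]
    return o+r*((z-o[2])/r[:,2])[:,None]
def yawm(y):  # tool down, x axis azimuth y(deg)
    y=np.radians(y);c,s=np.cos(y),np.sin(y); return np.array([[c,s,0],[s,-c,0],[0,0,-1.]])
def delta(s,p,R): # tool-frame shift cm, rotvec deg
    R0=s["tcp_rot"]; return R0.T@(np.array(p)-s["eef_pos"])*100, np.degrees(Rn.from_matrix(R0.T@R).as_rotvec())
E
python3 - <<'E'
from h import *
s=state(); d=camera("wrist"); print(d["T_tool_cam"],d["fx"],d["fy"],d["cx"],d["cy"],d["dist"])
for c in("top","scene"):
    d=camera(c);E=ext(d); print(c,E[:3,3])
    im=d["color"]
    if c=="top":
        cv2.imwrite("pics/topbin.png",cv2.resize(im[160:275,295:395],None,fx=5,fy=5,interpolation=cv2.INTER_CUBIC))
        cv2.imwrite("pics/topfix.png",cv2.resize(im[165:255,150:245],None,fx=6,fy=6,interpolation=cv2.INTER_CUBIC))
E
```

```text
[[ 1.     -0.0004  0.0007  0.0009]
 [ 0.0002  0.9577  0.2877 -0.0815]
 [-0.0007 -0.2877  0.9577 -0.2117]
 [ 0.      0.      0.      1.    ]] 377.0104198475218 377.0104198475218 279.53381715378555 206.58639823686912 [-0.0939  0.      0.      0.      0.    ]
top [0.4073 0.014  1.4359]
scene [1.1745 0.2514 1.2488]
```

View pics/topbin.png

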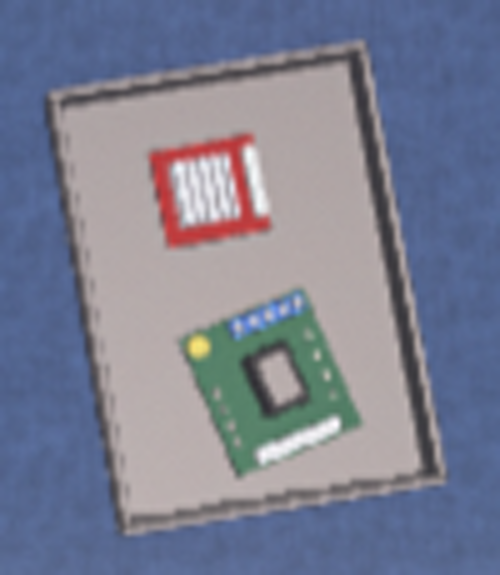

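View pics/topfix.png

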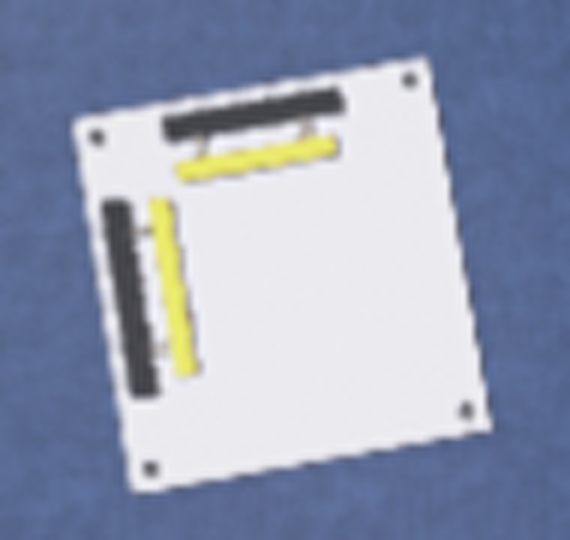

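```bash
python3 -m creep '0 0 0 -1 2 -0.3 0.55;0 0 0 -2 4 -0.3 0.55;0 0 0 -2 4.1 -0.3 0.55;0 0 0 -2 4.1 -0.3 0.55;0 0 0 -2 4.1 -0.3 0.55;0 0 0 -2 4.1 -0.3 0.55;0 0 0 -2 4.1 -0.3 0.55;0 0 0 -2 4.1 0 0.55;0 0 0 -2 4.1 0 0.55;0 0 0 -2 4 0 0.55;0 0 0 -2 4 0 0.55;0 0 -7.5 -0.9 2.2 0 0.55;0 0 -7.5 0 0 0 0.55;0 0 -7.5 0 0 0 0.55;0 0 -7 0 0 0 0.55;0 0 0 0 0 0 0.55;0 0 0 0 0 0 0.55'
python3 - <<'E'
from h import *
s=state(); d=camera("wrist"); E=ext(d,s); print(s["eef_pos"],np.degrees(np.arctan2(*s["tcp_rot"][1::-1,0])),np.degrees(s["qpos"]),s["opening"])
cv2.imwrite("pics/w1.png",d["color"])
import pickle; pickle.dump((s,d),open("w1.pkl","wb"))
for t in ("fixture","corner","stop_far","stop_left"):
    print(t,[(round(r["score"],2),[round(float(v),3) for v in r["xyz"]]) for r in mark_of("wrist",t)][:4])
E
```

```text
time: 3.35
eef_pos: [0.5591, 0.2321, 0.196]
tcp_rot: [[-0.169, 0.986, 0.0], [0.986, 0.169, 0.0], [0.0, 0.0, -1.0]]
force: [-0.3, -0.5, 0.5]
opening: 0.0505
[0.5591 0.2321 0.196 ] 99.71067164273617 [ 22.3976  17.3977  94.8241   0.0022  67.777  -77.3139] 0.050488791632514886
fixture [(0.86, [0.556, 0.233, -0.002])]
corner [(0.59, [0.604, 0.289, 0.013])]
stop_far [(0.59, [0.61, 0.243, 0.009])]
stop_left [(0.84, [0.552, 0.275, 0.01]), (0.53, [0.782, -0.028, 0.0]), (0.37, [0.6, 0.285, 0.014])]
```

View pics/w1.png

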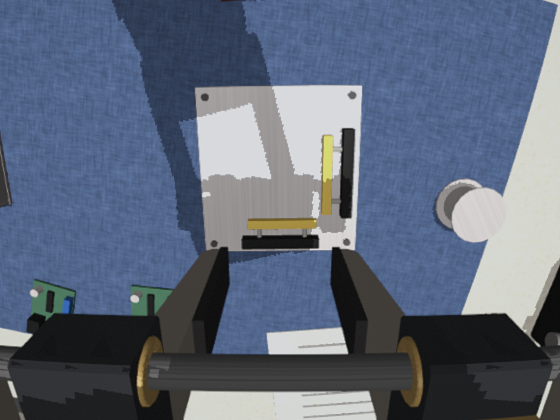

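```bash
python3 - <<'E'
import cv2
im=cv2.imread("pics/w1.png")
cv2.imwrite("pics/w1z.png",cv2.resize(im[75:260,185:370],None,fx=3.2,fy=3.2,interpolation=cv2.INTER_CUBIC))
E
```

```text
(no output)
```

View pics/w1z.png

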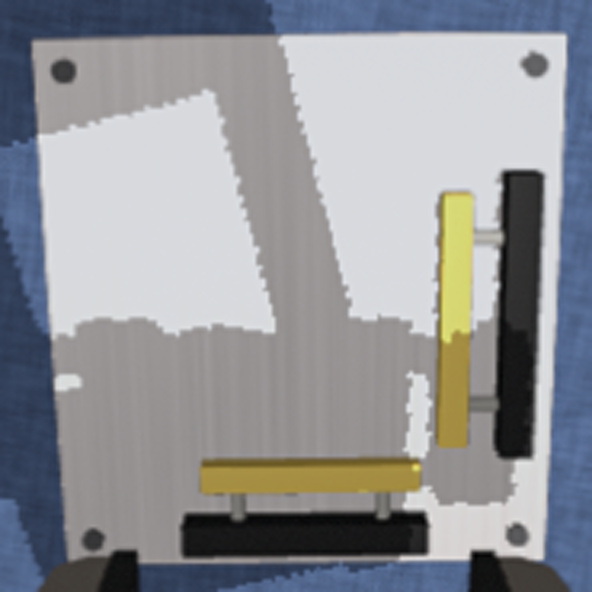

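```bash
cat > fitfix.py <<'E'
from h import *
import pickle
from scipy.optimize import least_squares
s,d=pickle.load(open("w1.pkl","rb"));E=ext(d,s)
z=np.array([[32,40],[567,34],[69,562],[544,558]],float)
uv=(z+.5)/3.2-.5+[185,75]
L=np.array([[-90,-85,10],[-90,85,10],[90,-85,10],[90,85,10]])/1000
def W(p,L):
    c,q=np.cos(p[2]),np.sin(p[2]);return np.c_[L[:,0]*c-L[:,1]*q+p[0],L[:,0]*q+L[:,1]*c+p[1],L[:,2]]
f=least_squares(lambda p:(proj(W(p,L),d,E)-uv).ravel(),[.558,.232,.17])
print(f.x,np.degrees(f.x[2]),f.fun)
g=least_squares(lambda p:(proj(W(p,L+[0,0,p[3]]),d,E)-uv).ravel(),[.558,.232,.17,0]);print("free z",g.x)
B=np.array([[50,-40+0,10.5],[50,35,10.5],[-40,45,10.5],[40,45,10.5]])/1000
print((proj(W(f.x,B+[0,0,0]),d,E)-[185,75]+.5)*3.2-.5)
print("stop lines at z=10.5 in fixture frame:")
q=np.array([[205,459],[418,458],[441,200],[437,440]],float)
P=unproj((q+.5)/3.2-.5+[185,75],.0105,d,E)
c,sn=np.cos(f.x[2]),np.sin(f.x[2]);dl=P[:,:2]-f.x[:2];print(np.c_[dl@[c,sn],dl@[-sn,c]]*1000)
print("corner",W(f.x,np.array([[.05,.045,.01]])),"seat",W(f.x,np.array([[.008,.007,.01]])))
E
python3 fitfix.py
```

```text
[0.5593 0.2329 0.1809] 10.364237625873528 [ 0.2622 -0.0796 -0.0357 -0.2289 -0.0201  0.3737 -0.2333 -0.0178]
free z [ 0.5593  0.2329  0.1809 -0.0001]
[[189.4841 456.4485]
 [405.6223 454.0161]
 [439.3634 191.7878]
 [434.9794 426.1088]]
stop lines at z=10.5 in fixture frame:
[[ 50.9944 -34.6413]
 [ 51.51    39.3239]
 [-37.3242  45.5818]
 [ 45.0311  45.8006]]
corner [[0.6004 0.2862 0.01  ]] seat [[0.5659 0.2412 0.01  ]]
```

```bash
python3 -m creep '0 0 0 -2 -0.7 0 0.55;0 0 0 -4.4 -1.5 0 0.55;0 0 0 -4.5 -1.6 0 0.55;0 0 0 -4.5 -1.6 0 0.55;0 0 0 -4.5 -1.6 0 0.55;0 0 0 -4.5 -1.6 0 0.55;0 0 0 -4.5 -1.6 0 0.55;0 0 0 -4.5 -1.6 0 0.55;0 0 0 -4.5 -1.6 0 0.55;0 0 -7.2 -3.5 -1.2 0 0.55;0 0 -7.2 0 0 0 0.55;0 0 0 0 0 0 0.55;0 0 0 0 0 0 0.55'
python3 - <<'E'
from h import *
s=state(); d=camera("wrist"); E=ext(d,s); print(s["eef_pos"],np.degrees(np.arctan2(*s["tcp_rot"][1::-1,0])),np.degrees(s["qpos"]),s["opening"])
cv2.imwrite("pics/w2.png",d["color"])
import pickle; pickle.dump((s,d),open("w2.pkl","wb"))
for t in ("board","relay","key","heatsink_board"):
    print(t,[(round(r["score"],2),[round(float(v),3) for v in r["xyz"]]) for r in mark_of("wrist",t)][:4])
im=d["color"]
cv2.imwrite("pics/w2z.png",cv2.resize(im[75:260,185:370],None,fx=3.2,fy=3.2,interpolation=cv2.INTER_CUBIC))
E
```

```text
time: 4.9
eef_pos: [0.4866, -0.2006, 0.196]
tcp_rot: [[-0.408, 0.913, -0.0], [0.913, 0.408, 0.0], [0.0, 0.0, -1.0]]
force: [0.2, 0.4, 0.4]
opening: 0.0503
[ 0.4866 -0.2006  0.196 ] 114.07999743325989 [ -22.5824   10.2166  104.2708    0.0142   65.5205 -136.6683] 0.05029915192910447
board [(0.86, [0.485, -0.195, 0.005]), (0.77, [0.297, -0.18, 0.0])]
relay [(0.82, [0.487, -0.196, 0.039]), (0.78, [0.296, -0.178, 0.026])]
key [(0.89, [0.511, -0.145, 0.004]), (0.83, [0.35, -0.15, 0.001])]
heatsink_board [(0.95, [0.596, -0.165, 0.004]), (0.19, [0.486, -0.197, 0.001])]
```

View pics/w2.png

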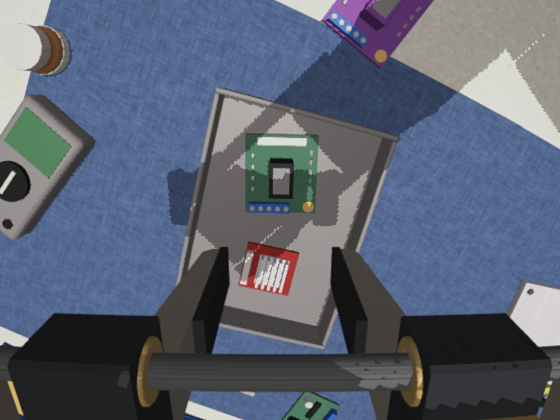

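View pics/w2z.png

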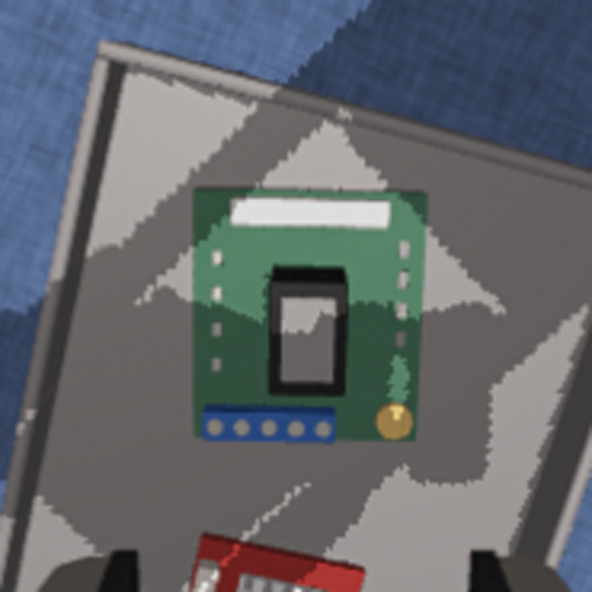

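```bash
cat > fitb.py <<'E'
from h import *
import pickle
from scipy.optimize import least_squares
s,d=pickle.load(open("w2.pkl","rb"));E=ext(d,s)
def W(p,L):
    c,q=np.cos(p[2]),np.sin(p[2]);return np.c_[L[:,0]*c-L[:,1]*q+p[0],L[:,0]*q+L[:,1]*c+p[1],L[:,2]]
def fit(z,L,zg):
    uv=(np.array(z,float)+.5)/3.2-.5+[185,75];L=np.array(L)/1000.
    f=least_squares(lambda p:(proj(W(p,L+[0,0,zg]),d,E)-uv).ravel(),[.486,-.198,.42])
    g=least_squares(lambda p:(proj(W(p,L+[0,0,p[3]]),d,E)-uv).ravel(),[.486,-.198,.42,zg])
    print("fixed",f.x,np.degrees(f.x[2]),abs(f.fun).max()," free",g.x,abs(g.fun).max());return f.x
b=fit([[193,187],[428,191],[194,438],[415,440]],[[-42,-38,8],[-42,38,8],[42,-38,8],[42,38,8]],.005)
r=fit([[270,283],[347,283],[270,395],[345,395]],[[-18,-12,40],[-18,12,40],[18,-12,40],[18,12,40]],.005)
for yaw in (24.,24.4):
  for p in ([b[0],b[1],.018],[b[0],b[1],.08],):
    print(yaw,p,delta(s,p,yawm(yaw+90)))
# check overlay
im=d["color"].copy()
for q in proj(W(b,np.array([[-42,-38,13],[-42,38,13],[42,-38,13],[42,38,13],[18,12,45],[-18,12,45],[18,-12,45],[-18,-12,45]])/1000),d,E): cv2.circle(im,tuple(int(round(v*8)) for v in q),8,(0,0,255),-1,16,3)
cv2.imwrite("pics/w2o.png",cv2.resize(im[75:260,185:370],None,fx=3.2,fy=3.2,interpolation=cv2.INTER_CUBIC))
E
python3 fitb.py
```

```text
fixed [ 0.487  -0.1981  0.4013] 22.99383859486462 0.7780701077621472  free [ 0.4865 -0.1983  0.4013  0.0077] 0.5006907749222478
fixed [ 0.4873 -0.1979  0.4146] 23.755289477206386 0.41535032289476703  free [ 0.4889 -0.1972  0.4146 -0.0029] 0.09826786478288341
24.0 [np.float64(0.4869567477858525), np.float64(-0.19810543231698935), 0.018] (array([ 0.2104,  0.1384, 17.7974]), array([ 0.004 , -0.0146,  0.08  ]))
24.0 [np.float64(0.4869567477858525), np.float64(-0.19810543231698935), 0.08] (array([ 0.212 ,  0.1388, 11.5974]), array([ 0.004 , -0.0146,  0.08  ]))
24.4 [np.float64(0.4869567477858525), np.float64(-0.19810543231698935), 0.018] (array([ 0.2104,  0.1384, 17.7974]), array([ 0.0041, -0.0146, -0.32  ]))
24.4 [np.float64(0.4869567477858525), np.float64(-0.19810543231698935), 0.08] (array([ 0.212 ,  0.1388, 11.5974]), array([ 0.0041, -0.0146, -0.32  ]))
```

View pics/w2o.png

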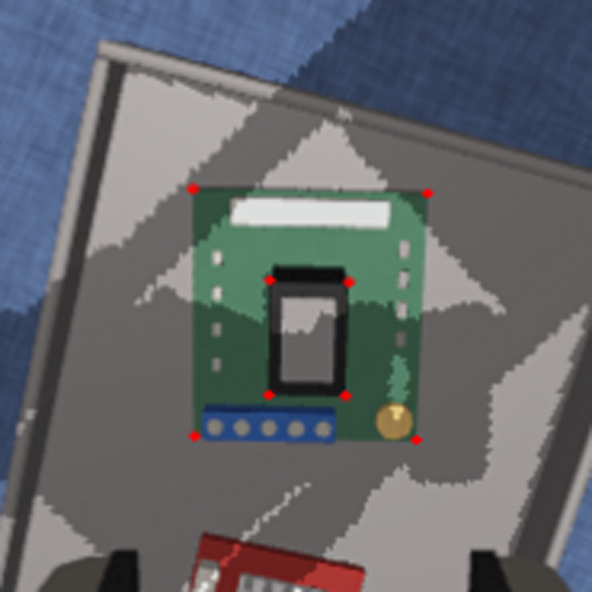

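```bash
python3 -m creep '0 0 0.9 0.2 0.15 1.5 0.55;0 0 0 0 0 3 0.55;0 0 0 0 0 3 0.55;0 0 0 0 0 2.6 0.55;0 0 0 0 0 1.5 0.55;0 0 0 0 0 0 0.55;0 0 0 0 0 0 0.55'
python3 - <<'E'
from h import *
s=state(); d=camera("wrist"); E=ext(d,s); print(s["eef_pos"],np.degrees(np.arctan2(*s["tcp_rot"][1::-1,0])),s["force"])
cv2.imwrite("pics/w3.png",d["color"])
import pickle; pickle.dump((s,d),open("w3.pkl","wb"))
E
```

```text
time: 5.85
eef_pos: [0.4874, -0.1983, 0.0803]
tcp_rot: [[-0.398, 0.918, -0.0], [0.918, 0.398, 0.0], [0.0, -0.0, -1.0]]
force: [-0.6, -0.0, 0.1]
opening: 0.0502
[ 0.4874 -0.1983  0.0803] 113.42261403387563 [-0.6382 -0.0142  0.1464]
```

View pics/w3.png

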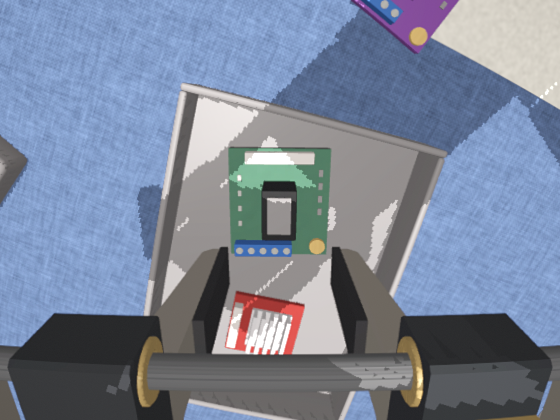

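```bash
python3 - <<'E'
import cv2
im=cv2.imread("pics/w3.png")
cv2.imwrite("pics/w3z.png",cv2.resize(im[140:270,215:345],None,fx=4.5,fy=4.5,interpolation=cv2.INTER_CUBIC))
E
```

```text
(no output)
```

View pics/w3z.png

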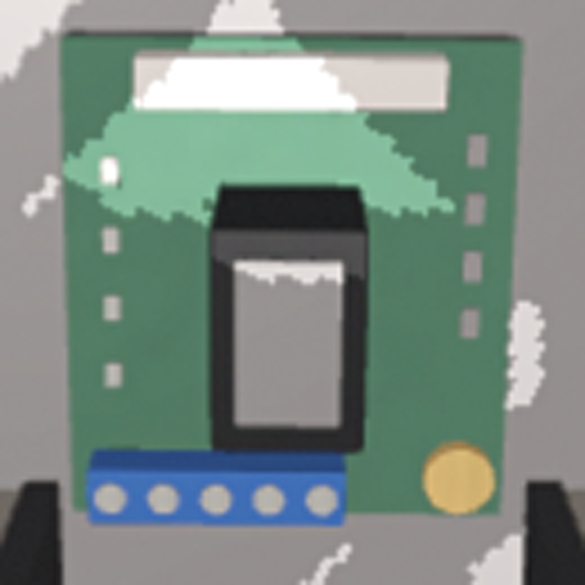

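```bash
python3 - <<'E'
from h import *
import pickle
from scipy.optimize import least_squares
V=[pickle.load(open(f"w{i}.pkl","rb")) for i in(2,3)]
V=[(d,ext(d,s)) for s,d in V]
def W(p,L):
    c,q=np.cos(p[2]),np.sin(p[2]);return np.c_[L[:,0]*c-L[:,1]*q+p[0],L[:,0]*q+L[:,1]*c+p[1],L[:,2]]
def fit(a,b,L):
    u=[(np.array(a,float)+.5)/3.2-.5+[185,75],(np.array(b,float)+.5)/4.5-.5+[215,140]];L=np.array(L)/1000.
    for vs in ([0],[1],[0,1]):
        g=least_squares(lambda p:np.concatenate([(proj(W(p,L+[0,0,p[3]]),*V[i])-u[i]).ravel() for i in vs]),[.486,-.198,.42,0])
        print(vs,g.x,np.degrees(g.x[2]),abs(g.fun).max())
fit([[193,187],[428,191],[194,438],[415,440]],[[64,37],[521,39],[76,511],[499,513]],[[-42,-38,0],[-42,38,0],[42,-38,0],[42,38,0]])
fit([[270,283],[347,283],[270,395],[345,395]],[[212,229],[366,229],[213,450],[363,452]],[[-18,-12,0],[-18,12,0],[18,-12,0],[18,12,0]])
E
```

```text
[0] [ 0.4865 -0.1983  0.4013  0.0157] 22.993878713874995 0.5006907699313388
[1] [ 0.4872 -0.1979  0.4005  0.0132] 22.946872624466398 0.6465628582217562
[0, 1] [ 0.487  -0.1981  0.4008  0.0139] 22.96312007138583 0.8149179160552364
[0] [ 0.4889 -0.1972  0.4146  0.0371] 23.754593977502186 0.09826786533963627
[1] [ 0.4884 -0.1977  0.4031  0.0415] 23.097733789730558 0.4070975796335006
[0, 1] [ 0.4882 -0.1977  0.407   0.0416] 23.316833699438114 0.5030687376770402
```

```bash
python3 -m creep '0 0 0.3 0 0.05 1.5 0.55;0 0 0 0 0 2 0.55;0 0 0 0 0 1.5 0.55;0 0 0 0 0 0.8 0.55;0 0 0 0 0 0.35 0.55;0 0 0 0 0 0 0.55' 25
python3 - <<'E'
from h import *
s=state(); print(s["eef_pos"],np.degrees(np.arctan2(*s["tcp_rot"][1::-1,0])),s["force"])
d=camera("wrist");cv2.imwrite("pics/w4.png",d["color"])
E
```

```text
time: 6.5
eef_pos: [0.488, -0.1984, 0.0189]
tcp_rot: [[-0.393, 0.92, 0.001], [0.92, 0.393, -0.0], [-0.0, 0.0, -1.0]]
force: [0.0, 0.6, 0.1]
opening: 0.0505
[ 0.488  -0.1984  0.0189] 113.11690921893211 [0.0149 0.617  0.0884]
```

View pics/w4.png

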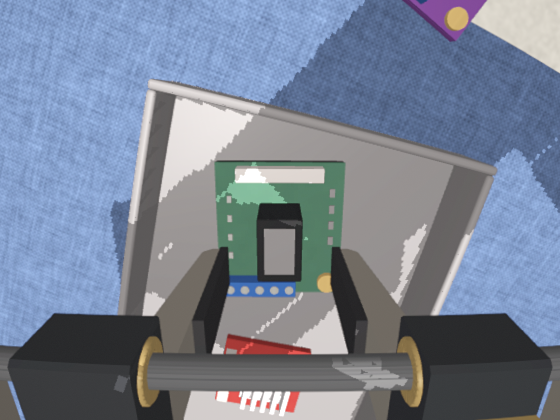

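```bash
python3 - <<'E'
from h import *
im=cv2.imread("pics/w4.png")
cv2.imwrite("pics/w4z.png",cv2.resize(im[190:360,180:380],None,fx=3.5,fy=3.5,interpolation=cv2.INTER_CUBIC))
d=camera("scene");im=d["color"];E=ext(d);s=state()
p=proj(s["eef_pos"],d,E)[0];print(p)
x,y=int(p[0]),int(p[1])
cv2.imwrite("pics/s4z.png",cv2.resize(im[y-60:y+50,x-60:x+60],None,fx=5,fy=5,interpolation=cv2.INTER_CUBIC))
E
```

```text
[233.0545 171.9654]
```

View pics/w4z.png

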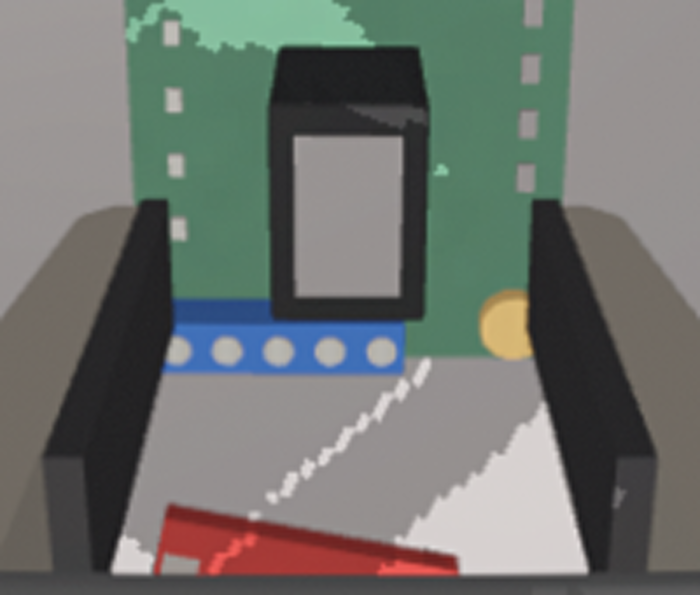

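View pics/s4z.png

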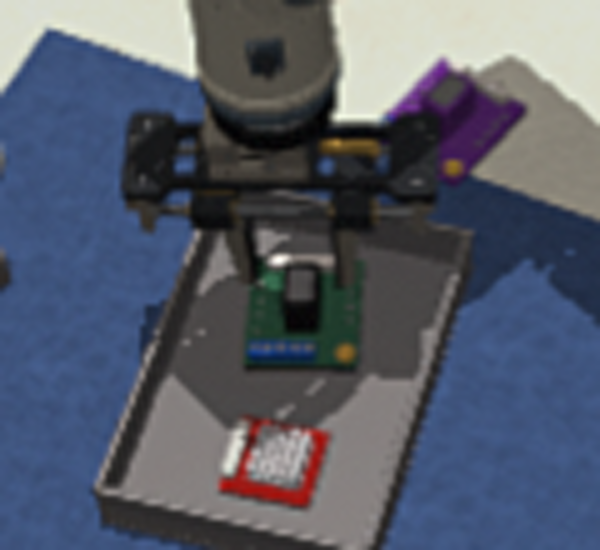

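```bash
python3 - <<'E'
from h import *
s=state();R=s["tcp_rot"];p=s["eef_pos"]
def pts(z): return [p+R@np.array([a*.0253,b*.01,z]) for a in(-1,1) for b in(-1,1)]
dw=camera("wrist"); ds=camera("scene")
for d,E,nm,sl,f in((dw,ext(dw,s),"w5",(190,360,180,380),3.5),(ds,ext(ds),"s5",(125,195,195,275),8)):
    im=cv2.resize(d["color"][sl[0]:sl[1],sl[2]:sl[3]],None,fx=f,fy=f,interpolation=cv2.INTER_CUBIC)
    for z,c in((0,(0,0,255)),(-.02,(0,255,255)),(-.04,(255,0,255))):
        for q in proj(pts(z),d,E):
            q=(q-[sl[2],sl[0]]+.5)*f-.5; cv2.circle(im,(int(q[0]),int(q[1])),4,c,-1)
    cv2.imwrite(f"pics/{nm}.png",im)
E
```

```text
(no output)
```

View pics/w5.png

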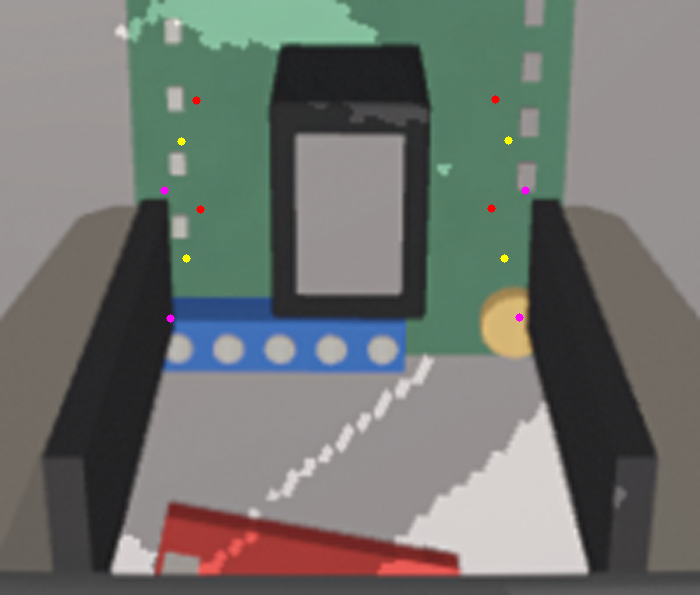

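View pics/s5.png

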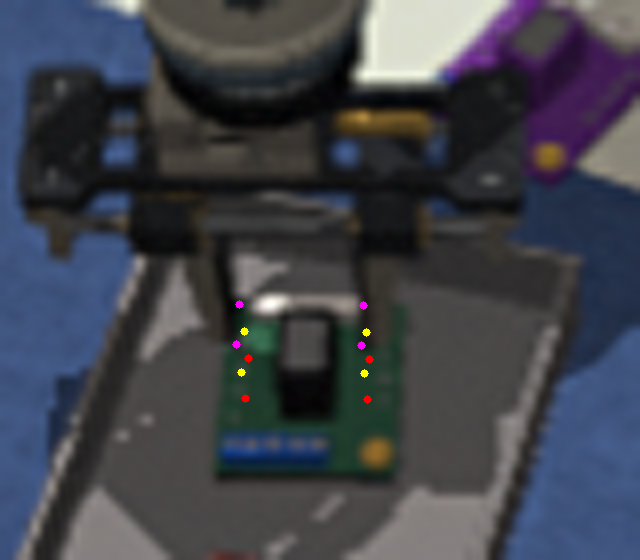

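```bash
python3 -m creep '0 0 0 0 0 0 0.4;0 0 0 0 0 0 0.25;0 0 0 0 0 0 0.15;0 0 0 0 0 0 0.15;0 0 0 0 0 0 0.15;0 0 0 0 0 0 0.15' 5
python3 - <<'E'
from h import *
s=state(); print(s["eef_pos"],s["force"],s["opening"])
d=camera("wrist");cv2.imwrite("pics/w6.png",cv2.resize(d["color"][140:360,130:430],None,fx=2.6,fy=2.6,interpolation=cv2.INTER_CUBIC))
E
```

```text
time: 7.3
eef_pos: [0.4876, -0.1983, 0.0185]
tcp_rot: [[-0.393, 0.92, -0.0], [0.92, 0.393, 0.0], [0.0, -0.0, -1.0]]
force: [-0.3, 1.4, -0.2]
opening: 0.014
[ 0.4876 -0.1983  0.0185] [-0.2878  1.3989 -0.2115] 0.013997494882200437
```

View pics/w6.png

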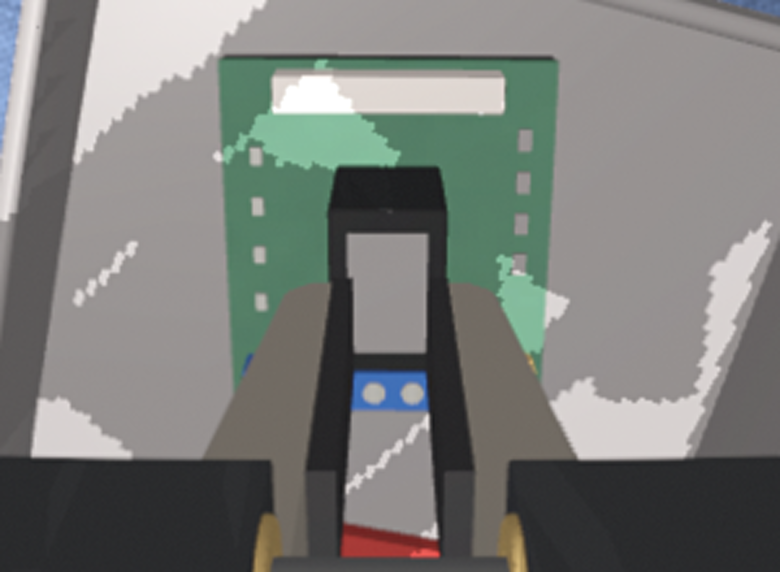

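```bash
python3 -m creep '0 0 0 0 0 0 0.5;0 0 0 0 0 0 0.5;0 0 0 0 0 0 0.5;0 0 0 0 0 0.8 0.5;0 0 0 0 0 1 0.5;0 0 0 0 0 0.8 0.5;0 0 0 0 0 0.5 0.5;0 0 0 0 0 0.3 0.5;0 0 0 0 0 0 0.5;0 0 0 0 0 0 0.5' 5
python3 - <<'E'
from h import *
s=state(); print(s["eef_pos"],s["force"],s["opening"])
d=camera("wrist");cv2.imwrite("pics/w7.png",cv2.resize(d["color"][140:360,130:430],None,fx=2.6,fy=2.6,interpolation=cv2.INTER_CUBIC))
d=camera("scene");cv2.imwrite("pics/s7.png",cv2.resize(d["color"][110:200,185:285],None,fx=6,fy=6,interpolation=cv2.INTER_CUBIC))
E
```

```text
time: 8.35
eef_pos: [0.4877, -0.1984, -0.0155]
tcp_rot: [[-0.393, 0.92, 0.0], [0.92, 0.393, -0.0], [-0.0, 0.0, -1.0]]
force: [-0.0, -0.3, 0.1]
opening: 0.0459
[ 0.4877 -0.1984 -0.0155] [-0.0154 -0.2899  0.0568] 0.04588215132300793
```

View pics/w7.png

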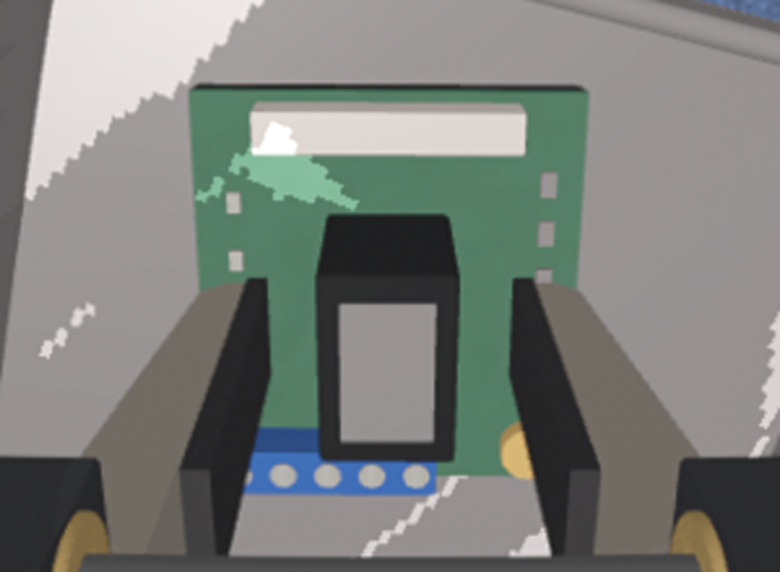

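View pics/s7.png

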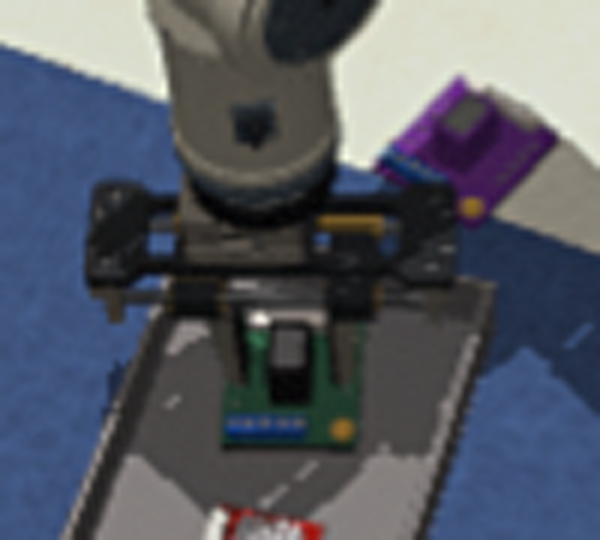

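```bash
python3 -m creep '0 0 0 0 0 0.4 0.5;0 0 0 0 0 0.3 0.5;0 0 0 0 0 0.1 0.5;0 0 0 0 0 0 0.5'; python3 -m creep '0 0 0 0 0 0 0.3;0 0 0 0 0 0 0.2;0 0 0 0 0 0 0.1;0 0 0 0 0 0 0.1;0 0 0 0 0 0 0.1;0 0 0 0 0 0 0' 25
python3 - <<'E'
from h import *
s=state(); print(s["eef_pos"],s["force"],s["torque"],s["opening"])
d=camera("wrist");cv2.imwrite("pics/w8.png",cv2.resize(d["color"][140:360,130:430],None,fx=2.6,fy=2.6,interpolation=cv2.INTER_CUBIC))
E
```

```text
time: 8.85
eef_pos: [0.4874, -0.1982, -0.0238]
tcp_rot: [[-0.393, 0.92, -0.0], [0.92, 0.393, 0.0], [0.0, -0.0, -1.0]]
force: [-0.7, 0.3, 0.4]
opening: 0.0456
time: 9.45
eef_pos: [0.4877, -0.1983, -0.0234]
tcp_rot: [[-0.393, 0.92, 0.0], [0.92, 0.393, -0.0], [-0.0, 0.0, -1.0]]
force: [-0.2, -0.0, 1.4]
opening: 0.0239
[ 0.4877 -0.1983 -0.0234] [-0.1865 -0.0283  1.3793] [0.02   0.0334 0.0049] 0.02386911385096878
```

View pics/w8.png

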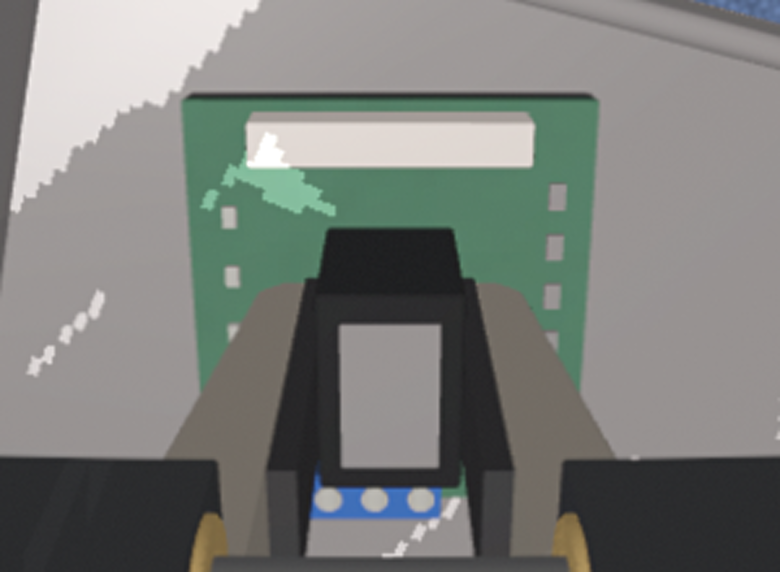

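```bash
python3 -m creep '0 0 0 0 0 -0.5 0;0 0 0 0 0 -1 0;0 0 0 0 0 -2 0;0 0 0 0 0 -2.5 0;0 0 0 0 0 -2.5 0;0 0 0 0 0 -1.5 0;0 0 0 0 0 0 0;0 0 0 0 0 0 0' 25
python3 - <<'E'
from h import *
s=state(); print(s["eef_pos"],s["force"],s["torque"],s["opening"])
d=camera("wrist");cv2.imwrite("pics/w9.png",d["color"])
E
```

```text
time: 10.3
eef_pos: [0.4876, -0.1983, 0.0767]
tcp_rot: [[-0.393, 0.92, 0.001], [0.92, 0.393, -0.0], [-0.001, 0.001, -1.0]]
force: [0.1, -0.6, -0.4]
opening: 0.0239
[ 0.4876 -0.1983  0.0767] [ 0.053  -0.6119 -0.3913] [-0.0006  0.0434  0.0441] 0.02394671709772227
```

View pics/w9.png

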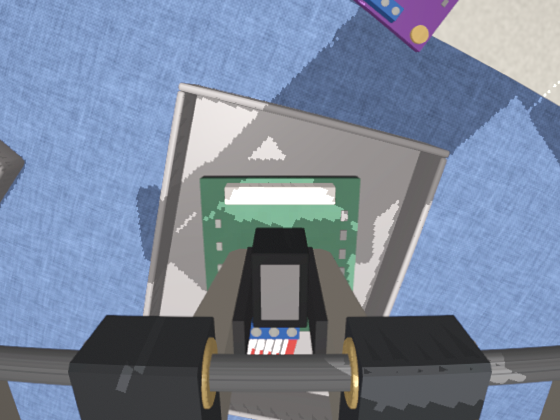

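```bash
python3 - <<'E'
from h import *
d=camera("wrist");im=d["color"]
cv2.imwrite("pics/w9z.png",cv2.resize(im[165:245,190:370],None,fx=4.4,fy=4.4,interpolation=cv2.INTER_CUBIC))
E
```

```text
(no output)
```

View pics/w9z.png

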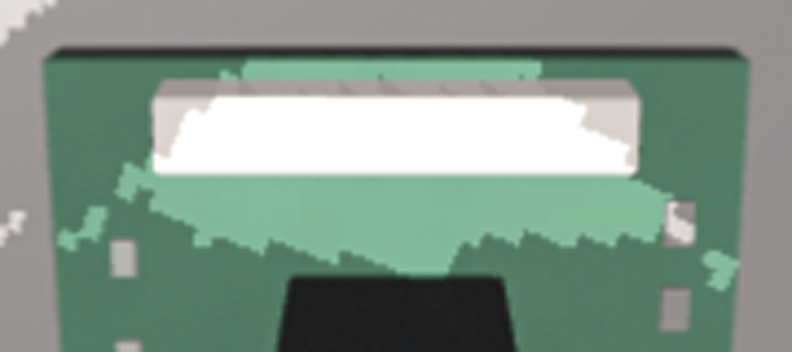

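```bash
python3 -m creep '0 0 6.4 1.7 1.1 0 0;0 0 6.4 3.2 2 0 0;0 0 0 3.2 2 0 0;0 0 0 3.2 2 0 0;0 0 0 0 0 0 0'
python3 - <<'E'
from h import *
s=state(); print(s["eef_pos"],np.degrees(np.arctan2(*s["tcp_rot"][1::-1,0])),s["force"],s["opening"])
print(delta(s,[.5563,.2272,.05],yawm(100.36)))
E
```

```text
time: 10.9
eef_pos: [0.5296, -0.0685, 0.0755]
tcp_rot: [[-0.182, 0.983, -0.001], [0.983, 0.182, 0.001], [0.001, -0.001, -1.0]]
force: [-0.4, -0.7, -1.5]
opening: 0.0238
[ 0.5296 -0.0685  0.0755] 100.48046165944639 [-0.4419 -0.7054 -1.4887] 0.023829181373888873
(array([28.5858,  8.0014,  2.5817]), array([-0.0307, -0.067 ,  0.1205]))
```

```bash
python3 - <<'E'
from h import *
d=camera("wrist");T=np.array(d["T_tool_cam"])
print(unproj([[200.07,178.25],[359.6,178.25]],-.0364,d,T)*1000)
E
python3 -m creep '0 0 0.1 3.5 1 0 0;0 0 0 4 1.1 0 0;0 0 0 4 1.1 0 0;0 0 0 4 1.1 0 0;0 0 0 4 1.1 0 0;0 0 0 4 1.1 0 0;0 0 0 3 0.9 0 0;0 0 0 1.6 0.4 0 0;0 0 0 0 0 0 0;0 0 0 0 0 0 0'
python3 - <<'E'
from h import *
s=state(); print(s["eef_pos"],np.degrees(np.arctan2(*s["tcp_rot"][1::-1,0])),s["force"],s["opening"])
print(delta(s,[.5563,.2272,-.0164],yawm(100.36)))
d=camera("wrist");cv2.imwrite("pics/w10.png",d["color"])
E
```

```text
[[-37.0941 -42.4504 -36.4   ]
 [ 39.01   -42.4231 -36.4   ]]
time: 11.95
eef_pos: [0.5552, 0.2171, 0.0759]
tcp_rot: [[-0.177, 0.984, -0.001], [0.984, 0.177, -0.001], [-0.001, -0.001, -1.0]]
force: [0.3, -0.7, -1.6]
opening: 0.0239
[0.5552 0.2171 0.0759] 100.21929053964348 [ 0.3253 -0.7043 -1.562 ] 0.023910291490204225
(array([0.9793, 0.2981, 9.2272]), array([-0.084 ,  0.0481, -0.1407]))
```

View pics/w10.png

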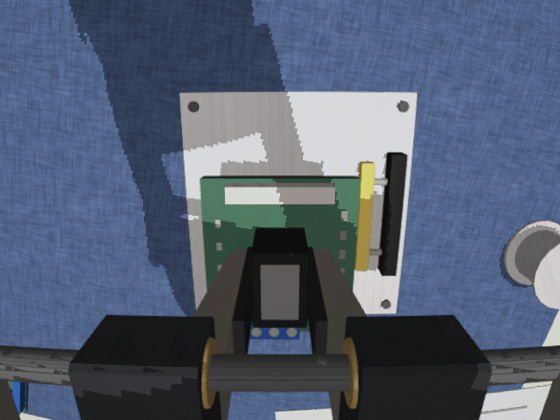

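```bash
python3 -m creep '0 0 -0.1 0.7 0.3 0.5 0;0 0 0 0 0 1.5 0;0 0 0 0 0 2 0;0 0 0 0 0 2 0;0 0 0 0 0 1.5 0;0 0 0 0 0 1 0;0 0 0 0 0 0.6 0;0 0 0 0 0 0 0;0 0 0 0 0 0 0'
python3 - <<'E'
from h import *
s=state(); print(s["eef_pos"],np.degrees(np.arctan2(*s["tcp_rot"][1::-1,0])),s["force"],s["torque"],s["opening"])
for c in("wrist","scene"):
    d=camera(c);cv2.imwrite(f"pics/{c}11.png",d["color"] if c=="wrist" else cv2.resize(d["color"][190:290,300:420],None,fx=6,fy=6,interpolation=cv2.INTER_CUBIC))
E
```

```text
time: 12.9
eef_pos: [0.5579, 0.2261, -0.0141]
tcp_rot: [[-0.179, 0.984, 0.001], [0.984, 0.179, 0.0], [0.0, 0.001, -1.0]]
force: [-0.1, -0.3, -1.3]
opening: 0.0236
[ 0.5579  0.2261 -0.0141] 100.31345880131003 [-0.144 -0.336 -1.308] [ 0.0055 -0.0086 -0.0348] 0.023582055307361814
```

View pics/wrist11.png

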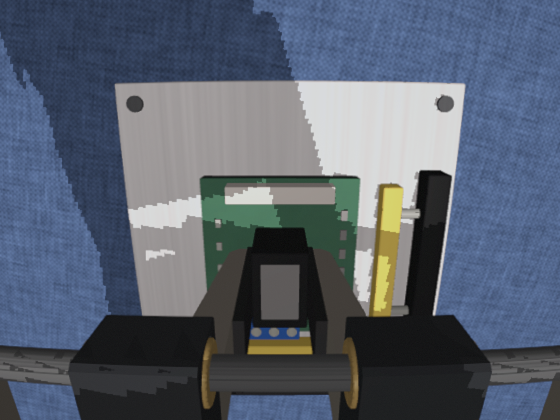

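View pics/scene11.png

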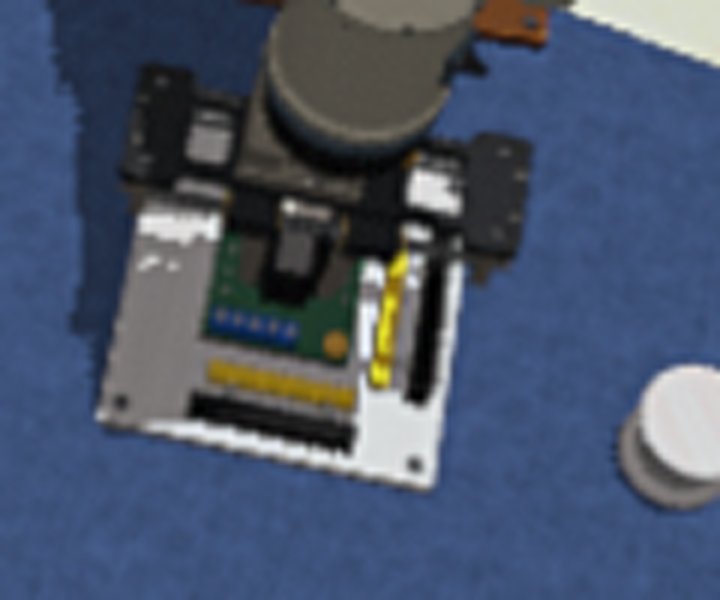

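```bash
python3 -m creep '0 0 0 0 0 0.2 0;0 0 0 0 0 0.1 0;0 0 0 0 0 0 0'; python3 -m creep '0 0 0 0 0 0.05 0;0 0 0 0 0 0.05 0;0 0 0 0 0 0 0'; python3 -m creep '0 0 0 0 0 0.05 0;0 0 0 0 0 0 0;0 0 0 0 0 0 0'
```

```text
time: 13.3
eef_pos: [0.5574, 0.226, -0.0175]
tcp_rot: [[-0.179, 0.984, 0.0], [0.984, 0.179, -0.0], [-0.0, 0.0, -1.0]]
force: [-0.7, 0.1, -2.0]
opening: 0.0239
time: 13.6
eef_pos: [0.5575, 0.226, -0.0184]
tcp_rot: [[-0.179, 0.984, 0.0], [0.984, 0.179, 0.0], [0.0, 0.0, -1.0]]
force: [-0.2, -0.4, 1.2]
opening: 0.0239
time: 13.9
eef_pos: [0.5575, 0.226, -0.0184]
tcp_rot: [[-0.179, 0.984, 0.0], [0.984, 0.179, 0.0], [0.0, 0.0, -1.0]]
force: [-2.1, -0.5, 7.0]
opening: 0.0238
```

```bash
python3 -m creep '0 0 0 0.2 0.15 -0.04 0;0 0 0 0.3 0.25 0 0;0 0 0 0.3 0.25 0 0;0 0 0 0.2 0.2 0 0;0 0 0 0 0 0 0;0 0 0 0 0 0 0'
python3 - <<'E'
from h import *
s=state(); print(s["eef_pos"],np.degrees(np.arctan2(*s["tcp_rot"][1::-1,0])),s["force"],s["tcp_rot"].T@s["force"],s["torque"],s["opening"])
c,q=np.cos(.1809),np.sin(.1809);g=np.array([.5659,.2412])-s["eef_pos"][:2];print("gap x,y",g@[c,q],g@[-q,c])
for c in("wrist","scene"):
    d=camera(c);cv2.imwrite(f"pics/{c}12.png",d["color"] if c=="wrist" else cv2.resize(d["color"][190:290,300:420],None,fx=6,fy=6,interpolation=cv2.INTER_CUBIC))
E
```

```text
time: 14.5
eef_pos: [0.5645, 0.2379, -0.0184]
tcp_rot: [[-0.179, 0.984, 0.001], [0.984, 0.179, 0.001], [0.0, 0.001, -1.0]]
force: [-1.2, -0.5, 6.1]
opening: 0.0235
[ 0.5645  0.2379 -0.0184] 100.32275245754973 [-1.2491 -0.4891  6.0847] [-0.255  -1.3119 -6.0858] [0.0641 0.1554 0.0125] 0.023493229508470926
gap x,y 0.002006772759827708 0.0030040976256377355
```

View pics/wrist12.png

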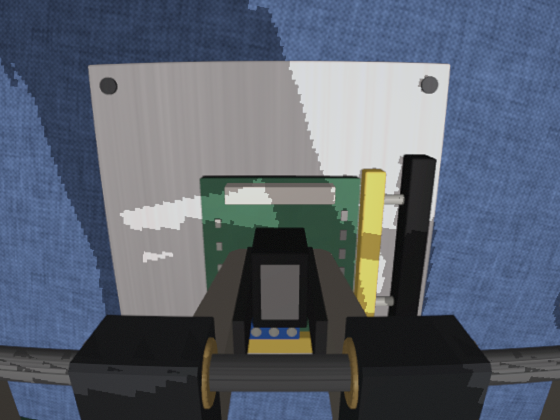

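View pics/scene12.png

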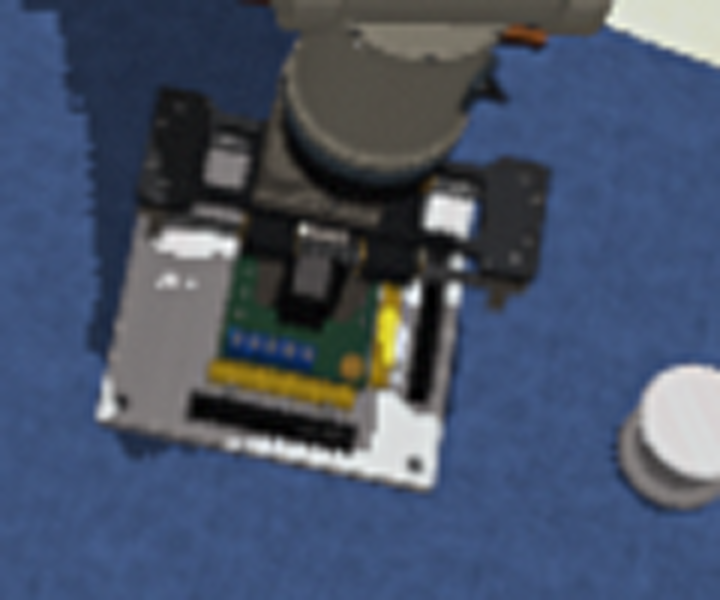

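```bash
python3 -m creep '0 0 0 0.1 0.1 -0.03 0;0 0 0 0.05 0.1 0 0;0 0 0 0 0 0 0'; python3 -m creep '0 0 0 0.1 0.1 0 0;0 0 0 0 0 0 0;0 0 0 0 0 0 0'; python3 -m creep '0 0 0 0.1 0.1 0 0;0 0 0 0 0 0 0;0 0 0 0 0 0 0'
python3 - <<'E'
from h import *
s=state(); print(s["eef_pos"],np.degrees(np.arctan2(*s["tcp_rot"][1::-1,0])),s["tcp_rot"].T@s["force"],s["torque"])
c,q=np.cos(.1809),np.sin(.1809);g=np.array([.5659,.2412])-s["eef_pos"][:2];print("gap x,y",g@[c,q],g@[-q,c])
E
```

```text
time: 14.9
eef_pos: [0.5653, 0.239, -0.0184]
tcp_rot: [[-0.179, 0.984, -0.001], [0.984, 0.179, -0.0], [-0.0, -0.001, -1.0]]
force: [-2.2, -1.8, 5.0]
opening: 0.0239
time: 15.2
eef_pos: [0.5663, 0.2402, -0.0184]
tcp_rot: [[-0.179, 0.984, -0.0], [0.984, 0.179, -0.0], [-0.0, -0.0, -1.0]]
force: [-2.1, -1.4, 5.0]
opening: 0.0241
time: 15.5
eef_pos: [0.5669, 0.241, -0.0184]
tcp_rot: [[-0.179, 0.984, -0.001], [0.984, 0.179, -0.001], [-0.001, -0.001, -1.0]]
force: [-2.1, -3.9, 6.5]
opening: 0.0238
[ 0.5669  0.241  -0.0184] 100.32664483966191 [-3.4862 -2.8187 -6.4456] [-0.541   0.4062  0.0967]
gap x,y -0.0009162202579971842 0.000338063105313035
```

```bash
python3 -m creep '0 0 0 0.1 0.1 -0.02 0;0 0 0 0 0 0 0;0 0 0 0 0 0 0'; python3 -m creep '0 0 0 0.1 0.1 0 0;0 0 0 0 0 0 0;0 0 0 0 0 0 0'
python3 - <<'E'
from h import *
s=state(); print(s["eef_pos"],np.degrees(np.arctan2(*s["tcp_rot"][1::-1,0])),s["tcp_rot"].T@s["force"],s["torque"])
c,q=np.cos(.1809),np.sin(.1809);g=np.array([.5659,.2412])-s["eef_pos"][:2];print("gap x,y",g@[c,q],g@[-q,c])
for c in("wrist","scene"):
    d=camera(c);cv2.imwrite(f"pics/{c}13.png",cv2.resize(d["color"][140:350,150:470],None,fx=2.4,fy=2.4) if c=="wrist" else cv2.resize(d["color"][210:285,320:400],None,fx=8,fy=8,interpolation=cv2.INTER_CUBIC))
E
```

```text
time: 15.8
eef_pos: [0.5672, 0.2416, -0.0184]
tcp_rot: [[-0.179, 0.984, -0.002], [0.984, 0.179, -0.002], [-0.001, -0.002, -1.0]]
force: [-4.5, -5.2, 5.9]
opening: 0.0239
time: 16.1
eef_pos: [0.5673, 0.242, -0.0184]
tcp_rot: [[-0.18, 0.984, -0.003], [0.984, 0.179, -0.003], [-0.002, -0.004, -1.0]]
force: [-5.3, -9.6, 10.1]
opening: 0.024
[ 0.5673  0.242  -0.0184] 100.34081023639064 [ -8.5505  -6.9359 -10.0841] [-1.4127  0.8589  0.0492]
gap x,y -0.001546011389888186 -0.0005664462103762515
```

View pics/wrist13.png

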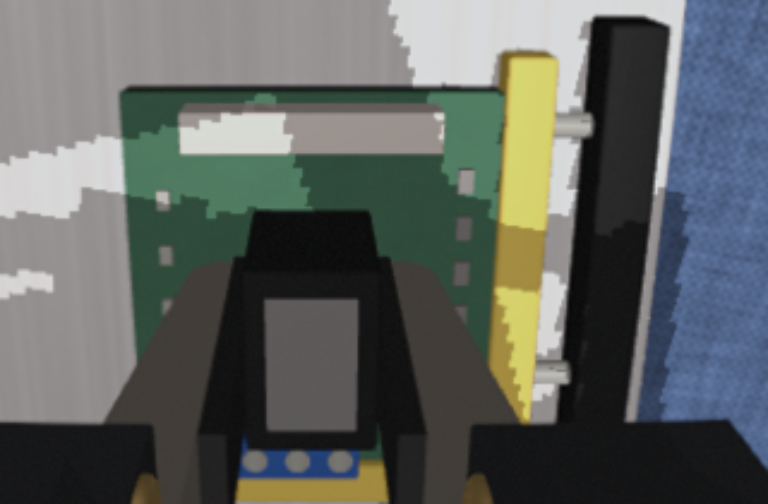

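View pics/scene13.png

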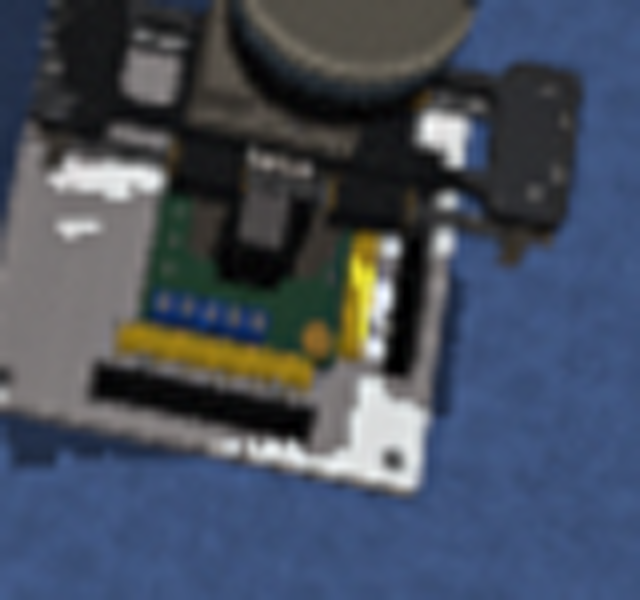

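```bash
python3 - <<'E'
from h import *
s=state();print(delta(s,s["eef_pos"],yawm(100.36))[1],s["tcp_rot"][:,2])
E
python3 -m creep '0 0 0 0 0 -0.06 0;0 0 0 0 0 0 0;0 0 0 0 0 0 0'
python3 - <<'E'
from h import *
s=state(); print(s["eef_pos"],np.degrees(np.arctan2(*s["tcp_rot"][1::-1,0])),s["tcp_rot"].T@s["force"],s["torque"])
print(delta(s,s["eef_pos"],yawm(100.36))[1],s["tcp_rot"][:,2])
c,q=np.cos(.1809),np.sin(.1809);g=np.array([.5659,.2412])-s["eef_pos"][:2];print("gap x,y",g@[c,q],g@[-q,c])
d=camera("wrist");cv2.imwrite("pics/w14.png",cv2.resize(d["color"][140:320,300:440],None,fx=4,fy=4,interpolation=cv2.INTER_CUBIC)[:600])
import pickle;pickle.dump((s,d),open("w14.pkl","wb"))
E
```

```text
[-0.2014  0.1153 -0.0229] [-0.0031 -0.0026 -1.    ]
time: 16.5
eef_pos: [0.5673, 0.2422, -0.0183]
tcp_rot: [[-0.179, 0.984, -0.003], [0.984, 0.179, -0.002], [-0.002, -0.003, -1.0]]
force: [-4.1, -7.0, 3.2]
opening: 0.0244
[ 0.5673  0.2422 -0.0183] 100.34012707900253 [-6.1736 -5.2641 -3.2047] [-1.2237  0.5816  0.0555]
[-0.1961  0.1072 -0.0201] [-0.003  -0.0025 -1.    ]
gap x,y -0.0016048695258232145 -0.0007461166800602441
```

View pics/w14.png

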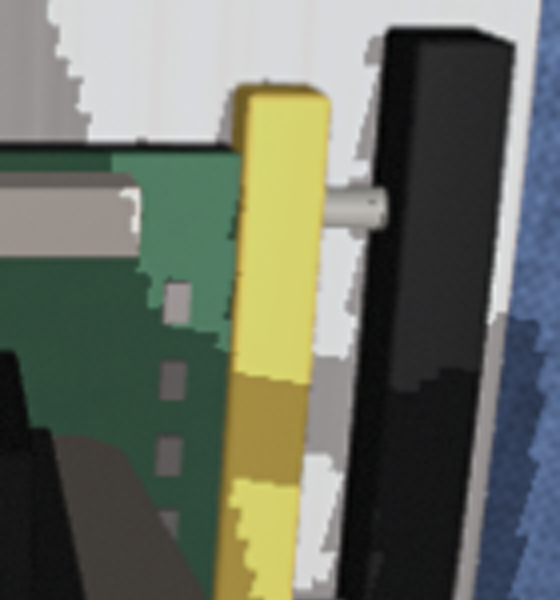

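```bash
python3 - <<'E'
import cv2
im=cv2.imread("pics/w1.png")
cv2.imwrite("pics/w1b.png",cv2.resize(im[125:225,310:370],None,fx=6,fy=6,interpolation=cv2.INTER_CUBIC))
E
```

```text
(no output)
```

View pics/w1b.png

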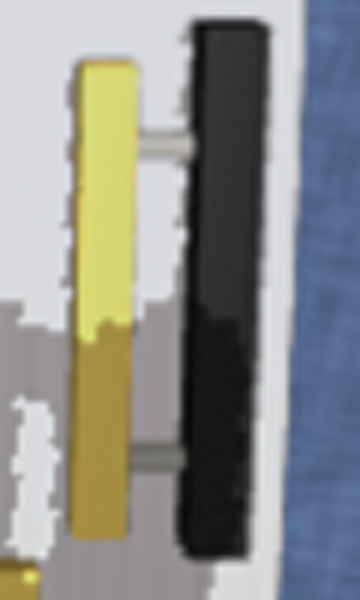

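```bash
python3 - <<'E'
from h import *
import pickle
p=np.array([.5593,.2329]);c,q=np.cos(.1809),np.sin(.1809)
def fx(uv,z,d,E):
    P=unproj(uv,z,d,E)[:,:2]-p; return np.c_[P@[c,q],P@[-q,c]]*1000
for nm,off,f,bar,hou in(("w1",[310,125],6,[[137,65],[132,300],[127,535]],[[268,35],[258,300],[248,545]]),("w14",[300,140],4,[[329,100],[316,290],[300,480]],[[513,48],[494,270],[475,480]])):
    s,d=pickle.load(open(nm+".pkl","rb"));E=ext(d,s)
    for l,z in((bar,.0205),(hou,.024)): print(nm,z,fx((np.array(l,float)+.5)/f-.5+off,z,d,E).tolist())
E
```

```text
w1 0.0205 [[-40.09554080947468, 54.590058526763556], [0.6821927598538124, 54.74467006555503], [43.813802711916836, 55.02285032509769]]
w1 0.024 [[-45.367778856149, 76.12158266765145], [0.13913866083000245, 76.2098387184422], [44.83518634585744, 76.34282126423037]]
w14 0.0205 [[-39.73700573985828, 56.46557763432143], [-16.472487425541416, 56.60876490582292], [8.627304026574288, 56.53603007525516]]
w14 0.024 [[-46.53143167647022, 76.47994198371573], [-20.037593273752066, 76.99829611958869], [7.231599137331953, 77.69152187662837]]
```

```bash
python3 -m creep '-0.2 0.12 0 0.1 0.1 -0.01 0;0 0 0 0 0 0 0;0 0 0 0 0 0 0'; python3 -m creep '0 0 0 0.1 0.1 -0.02 0;0 0 0 0 0 0 0;0 0 0 0 0 0 0'
python3 - <<'E'
from h import *
s=state(); print(s["eef_pos"],np.degrees(np.arctan2(*s["tcp_rot"][1::-1,0])),s["tcp_rot"].T@s["force"],s["torque"])
print(delta(s,s["eef_pos"],yawm(100.36))[1],s["tcp_rot"][:,2])
c,q=np.cos(.1809),np.sin(.1809);g=np.array([.5659,.2412])-s["eef_pos"][:2];print("gap x,y",g@[c,q],g@[-q,c])
E
```

```text
time: 16.85
eef_pos: [0.5676, 0.243, -0.0184]
tcp_rot: [[-0.18, 0.984, -0.001], [0.984, 0.18, -0.0], [-0.0, -0.001, -1.0]]
force: [-4.6, -8.0, 3.1]
opening: 0.0237
time: 17.15
eef_pos: [0.5678, 0.2436, -0.0183]
tcp_rot: [[-0.18, 0.984, -0.002], [0.984, 0.18, -0.001], [-0.001, -0.002, -1.0]]
force: [-6.9, -10.9, 5.4]
opening: 0.0237
[ 0.5678  0.2436 -0.0183] 100.35078518122539 [-9.4628 -8.7303 -5.3202] [-1.8712  0.9622  0.0538]
[-0.1386  0.0528 -0.0093] [-0.0022 -0.0013 -1.    ]
gap x,y -0.00227121776417674 -0.001974315794010828
```

```bash
python3 - <<'E'
from h import *
import pickle
s=state();d=camera("wrist");pickle.dump((s,d),open("w15.pkl","wb"))
cv2.imwrite("pics/w15.png",cv2.resize(d["color"][300:365,235:325],None,fx=8,fy=8,interpolation=cv2.INTER_CUBIC))
cv2.imwrite("pics/w15f.png",d["color"])
d=camera("scene");pickle.dump(d,open("s15.pkl","wb"))
cv2.imwrite("pics/s15.png",cv2.resize(d["color"][225:280,320:400],None,fx=9,fy=9,interpolation=cv2.INTER_CUBIC))
E
```

```text
(no output)
```

View pics/w15.png

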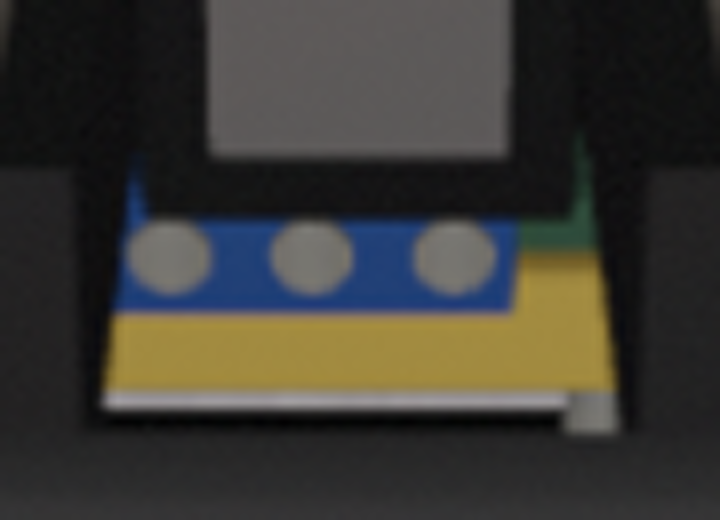

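View pics/w15f.png

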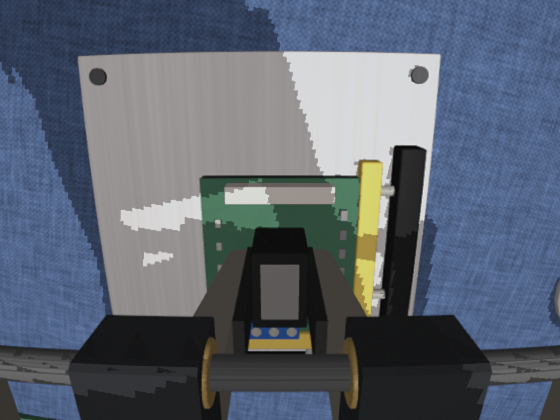

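View pics/s15.png

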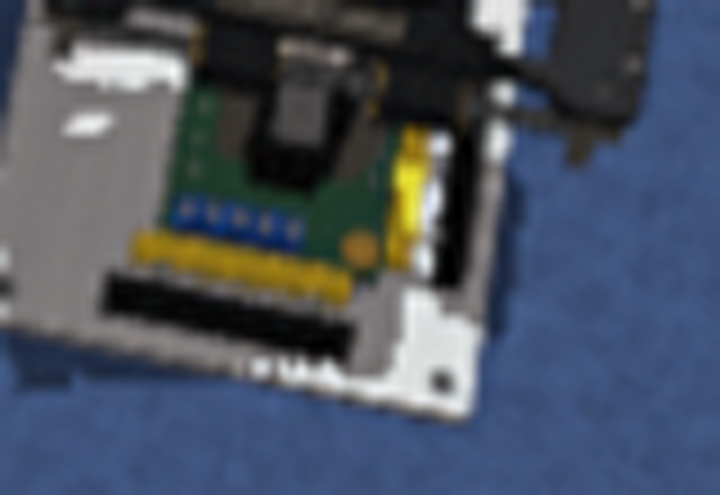

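```bash
python3 - <<'E'
import cv2
im=cv2.imread("pics/w1.png")
cv2.imwrite("pics/w1c.png",cv2.resize(im[210:255,240:330],None,fx=8,fy=8,interpolation=cv2.INTER_CUBIC))
im=cv2.imread("pics/w15f.png")
cv2.imwrite("pics/w15e.png",cv2.resize(im[40:140,70:190],None,fx=6,fy=6,interpolation=cv2.INTER_CUBIC))
cv2.imwrite("pics/w15g.png",cv2.resize(im[140:320,330:450],None,fx=3.3,fy=3.3,interpolation=cv2.INTER_CUBIC))
E
```

```text
(no output)
```

View pics/w1c.png

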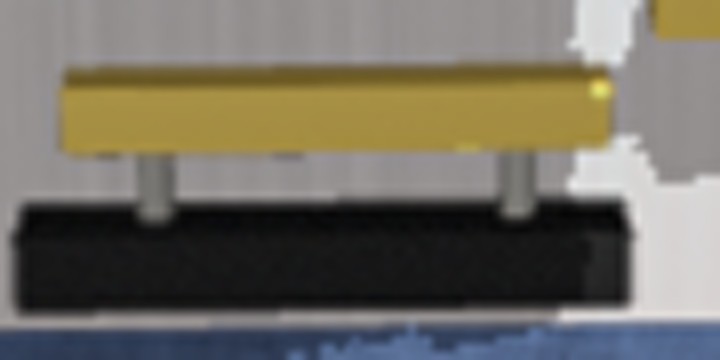

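View pics/w15e.png

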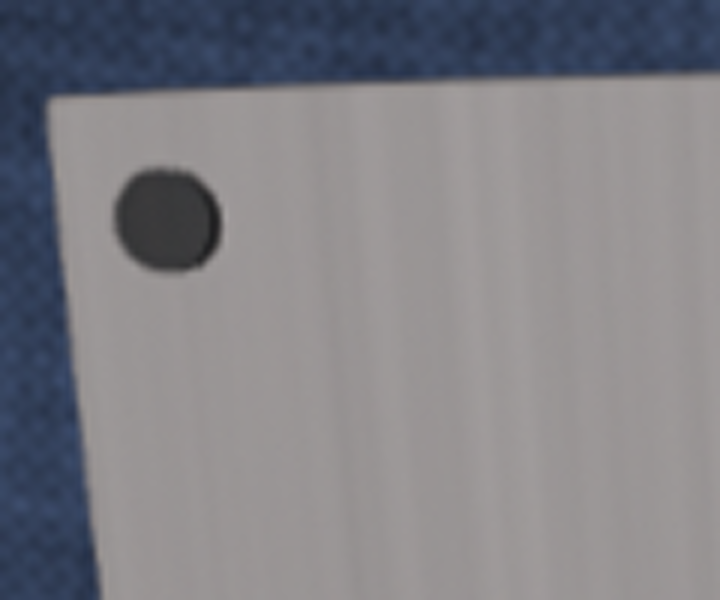

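View pics/w15g.png

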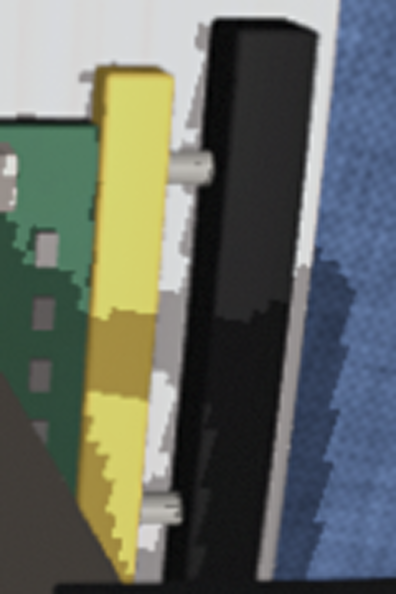

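```bash
python3 - <<'E'
from h import *
import pickle
p=np.array([.5593,.2329]);c,q=np.cos(.1809),np.sin(.1809)
def fx(nm,zm,f,off,z):
    s,d=pickle.load(open(nm+".pkl","rb"));E=ext(d,s)
    P=unproj((np.array(zm,float)+.5)/f-.5+off,z,d,E)[:,:2]-p; return (np.c_[P@[c,q],P@[-q,c]]*1000).round(2).tolist()
print("bar rest",fx("w1",[[200,152],[400,151.5]],8,[240,210],.0205))
print("hou rest",fx("w1",[[250,205],[400,203]],8,[240,210],.010))
print("bar now",fx("w15",[[200,389],[400,389]],8,[235,300],.0205))
print("hou now",fx("w15",[[200,411],[400,411]],8,[235,300],.010))
print("plateTL now",fx("w15",[[48,99]],6,[70,40],.010))
print("left bar now",fx("w15",[[172,85],[155,320],[145,470]],3.3,[330,140],.0205))
print("left hou now",fx("w15",[[316,35],[293,280],[272,480]],3.3,[330,140],.024))
E
```

```text
bar rest [[59.94, -16.87], [60.19, 10.43]]
hou rest [[71.8, -10.49], [71.75, 10.66]]
bar now [[62.31, -1.19], [62.29, 12.51]]
hou now [[72.29, -1.89], [72.27, 12.68]]
plateTL now [[-89.97, -85.82]]
left bar now [[-38.75, 57.61], [-3.17, 57.77], [21.9, 58.2]]
left hou now [[-46.54, 76.42], [-10.67, 76.83], [22.03, 77.27]]
```

```bash
python3 -m creep '-0.12 0 0 0 0.08 -0.02 0;0 0 0 0 0 0 0;0 0 0 0 0 0 0;0 0 0 0 0 0 0;0 0 0 0 0 0 0'
python3 - <<'E'
from h import *
import pickle
s=state(); print(s["eef_pos"],np.degrees(np.arctan2(*s["tcp_rot"][1::-1,0])),s["tcp_rot"].T@s["force"],s["torque"],s["opening"])
print(delta(s,s["eef_pos"],yawm(100.36))[1],s["tcp_rot"][:,2])
d=camera("wrist");pickle.dump((s,d),open("w16.pkl","wb"))
cv2.imwrite("pics/w16.png",cv2.resize(d["color"][300:365,235:325],None,fx=8,fy=8,interpolation=cv2.INTER_CUBIC))
cv2.imwrite("pics/w16f.png",d["color"])
cv2.imwrite("pics/w16g.png",cv2.resize(d["color"][140:320,330:450],None,fx=3.3,fy=3.3,interpolation=cv2.INTER_CUBIC))
E
```

```text
time: 17.75
eef_pos: [0.568, 0.2436, -0.0183]
tcp_rot: [[-0.18, 0.984, -0.001], [0.984, 0.18, -0.001], [-0.001, -0.001, -1.0]]
force: [-7.2, -9.9, 5.0]
opening: 0.0234
[ 0.568   0.2436 -0.0183] 100.34985547909065 [-8.469  -8.9111 -5.0178] [-1.8417  1.2046  0.0767] 0.023360478409785446
[-0.0809  0.0573 -0.0102] [-0.0012 -0.0012 -1.    ]
```

View pics/w16.png

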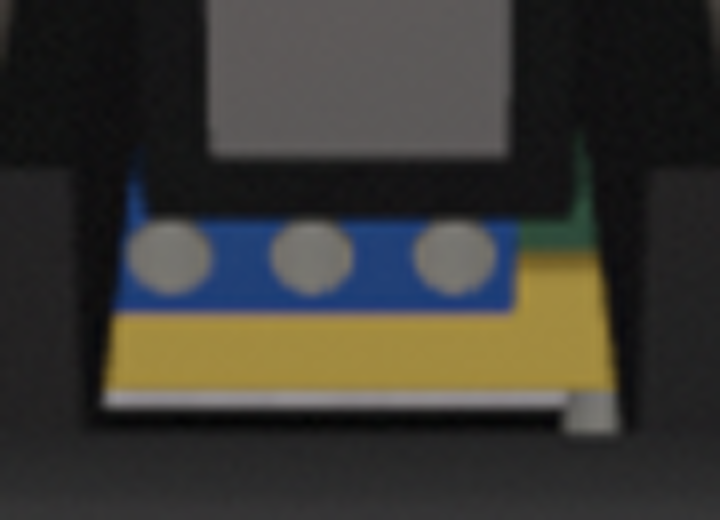

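View pics/w16g.png

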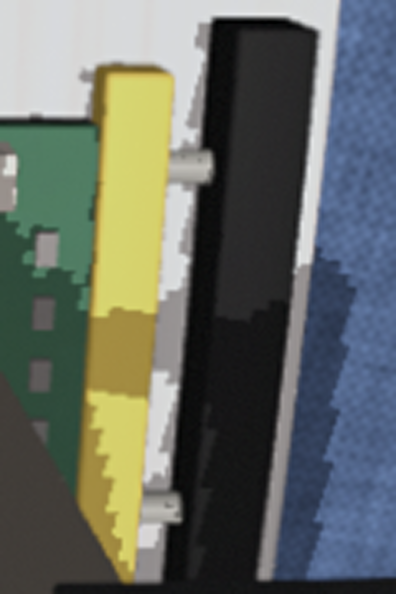

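```bash
python3 - <<'E'
from h import *
d=camera("top");cv2.imwrite("pics/top17.png",d["color"])
s=state();print(s["time"],s["eef_pos"],s["tcp_rot"].T@s["force"],s["opening"])
E
```

```text
17.85 [ 0.5679  0.2436 -0.0183] [-8.6792 -8.6997 -4.6047] 0.02377478443867187
```

View pics/top17.png

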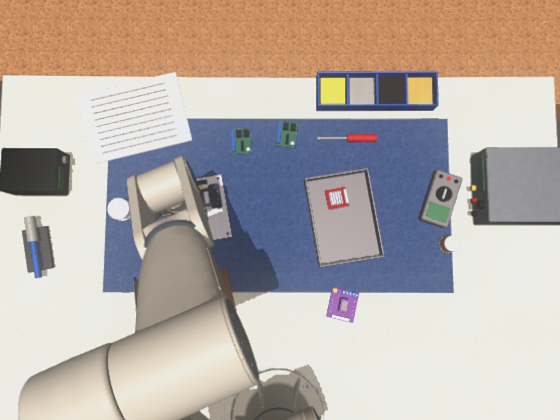

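The top view shows the red board still in the bin at about (337,198), and the purple look-alike at (343,305) and the other items where they were. The forces are steady, so I'm handing the job in.

```bash
python3 -c "
from station import *
print(finish_job())"
```

```text
the job is handed in; nothing more can be done
None
```

The relay board is out of the bin and lies flat on the aluminium fixture, brass corner towards the two stops. I handed the job in at about 18 s with the gripper still holding it pressed there.

**Last checks**
- **Springs:** comparing wrist pictures before and after, the far stop had given about 2.0 mm and the left stop about 2.4 mm. These are good to roughly 0.5 mm.
- **Push:** steady at about 8.7 N in each direction, which includes friction. Downward it read about 4.6 N, and the grip was set to 25 N.
- **Flush:** I could see no gap at either stop in the wrist pictures. The jaws, with the board square in them, were within about 0.05° of the measured fixture angle.
- **Height:** the board met the plate where the bin and plate heights said it should, and the tool tilted about 0.1° under the push.
- **Other things:** in the last top picture the heat sink board is still in the bin, and the purple look-alike and the bystanders in view look unmoved. The arm hid the brown fixture look-alike and most of the fixture area, so I did not check those there.

**One disagreement:** the real fingertips sit about 43 mm behind the reported TCP. Two camera views suggested it, and closing the fingers on nothing just above the relay confirmed it. I gripped about 42 mm lower than first planned, so the reported TCP height ended slightly below zero. The grip then closed at 23.9 mm, against the relay's 24 mm.

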